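# Hold the engineer's square into the corner of post and base plate

## Task

Lift the loose end cap off the post and stand it upright on the bench, because its rim keeps the square off the post. Then take the engineer's square and press it into the corner between base plate and post, stock flat down on the plate and blade flat against the middle of the post's face that looks along the plate's long free part, until both faces touch. Do not let go: the program finishes while the gripper holds it there, upright and pressed against both with a few newtons. Leave the other things on the bench alone.

Things in the scene. Friction and masses are not known exactly. Their poses are not given: they have to be found in the camera images.
- fixture: the workpiece, fixed to the bench: a steel base plate 170 x 100 mm (x by y), 12 mm thick, on 6 mm feet, so its top is 18 mm above the bench, with a 40 x 40 mm square post, 80 mm tall, standing near its +x end (post axis at x = +50 mm, y = 0; post top 98 mm above the bench). Bolt heads 6 mm high, 13 mm across at x = +-70, y = +-37 mm. Origin: centre of the underside on the bench; x along the plate's length towards the post, z up
- base_plate: the base plate itself, part of the workpiece; origin at the centre of its underside, 6 mm above the bench; axes as the workpiece
- post: the post itself, part of the workpiece; origin at the centre of its foot, on top of the plate; axes as the workpiece
- corner (a point): the corner to be used: the middle of the line where the post's -x face (40 mm wide) meets the top of the base plate; axes as the workpiece, so the square is pressed along +x and down; sliding friction of steel on the plate is about 0.6
- cap_knob (a point): centre of the round knob (24 mm diameter, 24 mm tall) on top of the grey loose end cap. The cap is a hollow square cover 52 x 52 mm, its skirt reaches 16 mm down over the post with 2 mm play all round; the lower rim lies 32 mm below this point, the knob's top 12 mm above it. Nothing holds it but its weight (about 90 g); z is the cap's axis, up
- blade_grip (a point): point to grasp the engineer's square: middle of its upright blade's width, 75 mm above the underside of the stock and 25 mm below the blade's top. The square stands on the bench on its stock (90 mm long in x, 24 mm wide in y, 22 mm high); the blade, 10 mm thick in y and 32 mm wide in x, rises from one end of the stock to 100 mm. x points from the stock's free end to the blade's outer edge (16 mm ahead of this point), y is the thickness, z up. Weighs 0.3 to 0.55 kg
- heel (a point): outer lower corner of the square: bottom of the blade's outer edge, middle of its thickness, level with the stock's underside; 16 mm ahead (x) of and 75 mm below the grasp point; axes as the square. It belongs at the corner point
- cap: the end cap; origin at the centre of its lower rim, 32 mm below the knob's centre. The bench 0.67 m ahead of the robot and 0.20 m to its left is always free to stand it on
- square: the engineer's square; origin at the centre of the stock's underside, 29 mm behind (x) the grasp point; axes as the square
- v_block: bystander: black V-block, 40 x 60 x 56 mm, loose; origin under its centre
- brass_bush: bystander: flanged brass bush, 48 mm across, 30 mm high, loose; origin under its centre
- block_123: bystander: dark drilled set-up block, 50 x 75 x 25 mm, loose; origin under its centre
Not all that is in view belongs to the job. Leave any orange, pink or turquoise look-alike of the cap alone.

How it is judged:
By the outcome, as a careful person would: the job done as asked, in the order asked, and still so for the second after the job is handed in, while the arm keeps its last pose, push and grip.
It also fails if it takes over 54 s, if anything falls off the work surface, if the arm or the gripper's body presses on something with over 40 N, if the wrist force passes 120 N, or if a joint passes its speed limit or range.

## Robot

A 6-joint arm with a two-finger parallel gripper is mounted at the origin on a cart in front of the work surface, level with it; the furniture and walls round the work are solid. World frame = base frame: x ahead of the robot, y to its left, z up, the work surface at z = 0. Lengths are in m, angles in rad, forces in N, time in s.
With the tool pointing down it reaches from about 0.275 to 0.75 m from the base axis. Payload 10.2 kg.
Tool frame: the origin (TCP) lies between the finger pads; the fingertips stand 19 mm ahead of it and the grasp point (between the pads) is the TCP; z points along the fingers, y is the line along which they close (so a half turn about z gives the same grasp; the last joint's range is limited). The gripper opens to 85 mm and grips with 20 to 120 N. Pads are 22 mm wide; open, the fingers measure 114 mm over their backs; the gripper's body (76 mm by 85 mm) begins 54 mm behind the grasp point. The pads swing forward as they close: fully open they stand 13 mm farther back than shut.
Start: joints at [1.007, 0.313, 1.498, -0, 1.331, -0.223], TCP at [0.175, 0.495, 0.25] pointing down, gripper open.
Joint ranges: [-2.94, 2.94], [-0.97, 2.17], [0.19, 2.56], [-1.23, 4.37], [0.02, 3.11], [-2.88, 2.88]. Speed limits (rad/s): [2.39, 2.39, 3.01, 3.14, 3.14, 3.14].

## Interface

Orientations are given as a unit quaternion [w, x, y, z].
In Python, from plant import bot gives the robot as it stands. The module is installed in compiled form; this text tells all that it offers.
- The arm moves only by the shell command python3 -m pendant 'ROWS'. ROWS is JSON, a list of rows, each a list of 7 numbers: the shift along the tool's x, y, z in m, then the turn, a rotation vector about the tool's x, y, z in rad, then the opening, from -1 (shut) to 1 (fully open). In form: [[tx, ty, tz, wx, wy, wz, gripper], ...]. A call has 1 to 12 rows; each row shifts and turns the commanded pose from where the row before left it, along the tool's axes as they then stand; what a row does not reach is not made up. A row lasts 1/8 s, in which the tool goes at most 62.5 mm and 10.7 degrees, less where a joint would pass 70% of its speed; a pose out of reach is approached as far as the arm can. A call is refused whole if a number of a shift passes 0.0625 or a number of a turn 0.188, either way. A call with a gripper value outside its range is refused whole. The fingers move at their own pace and stop on an object; the grip force is fixed at half the most. Time passes only in rows, so rows that do not move let the fingers close. It gives the time, the measured TCP pose, the force, the opening and the grip force at its end, in the units of the state.
- bot.get_obs(): the state, without advancing time (a new reading comes with each control period).
- bot.camera(name): name is "scene" or "top"; returns (picture, depth): 400x640x3 uint8, red, green, blue; 400x640 float32, m along the optical axis (not along the pixel's ray), 0 where there is no reading.
- bot.camera_info(name): a dict with "vertical_fov" (degrees; the focal length in pixels is half the picture's height over the tangent of half this angle, whatever the lens; pixels are square), "cx", "cy" (the principal point, pixels), "T" (4x4, takes a point from camera to world coordinates). Camera axes: x right, y up, looking along -z (the intrinsics and any distortion apply to the point x, -y, -z); pixel columns grow to the right and rows downward; lengths in m; the calibration is good to about 2 mm. A picture is of the moment at which its call begins. camera_info takes no time and is no camera call.
- bot.finish_job(): hands the job in; it is judged then, once.
The state is a dict: "time": time; "joint_positions": joint angles; "dq": joint speeds; "effort": joint torques, N m; "tool_pos": TCP position; "eef_rot": TCP orientation; "contact_force": force on the tool from outside, world axes, zero at the start; "wrist_torque": the same for the moment, N m; "grip_width": finger opening in m; "finger_force": force on a finger pad.
Only numpy, scipy, OpenCV 4.12 (cv2) and the standard library are available. Lean on these libraries where they do the work, as an engineer would, in place of code of your own. Each camera call takes 0.05 s, during which the arm holds its last target. There are 200 camera calls.

## Working session

There is one attempt and no reset: what is moved stays moved. The work goes in short steps, Python scripts to look and compute and a shell command to move; the robot and the scene stay as the last step left them, time stands still between calls to the robot, and variables do not carry over. Pictures are saved under pics/ and viewed, at most 10 in all, crops included, and the job is handed in when it is done.

```bash
mkdir -p pics; cat > h.py <<'E'
import numpy as np, cv2
from plant import bot
def snap(n):
    p,d=bot.camera(n); np.savez(f'{n}.npz',p=p,d=d); return p,d
def cloud(n,d):
    i=bot.camera_info(n); f=200/np.tan(np.radians(i['vertical_fov'])/2)
    v,u=np.mgrid[0:400,0:640]
    P=np.stack([(u-i['cx'])/f*d,-(v-i['cy'])/f*d,-d,np.ones_like(d)],-1)@np.array(i['T']).T
    return P[...,:3]
E
python3 - <<'E'
from h import *
for n in('top','scene'):
    p,d=snap(n); cv2.imwrite(f'pics/{n}1.png',p[...,::-1]); print(bot.camera_info(n))
print(bot.get_obs())
E
```

```text
{'vertical_fov': 44.32296241504502, 'cx': 323.5150055970056, 'cy': 203.05484399921846, 'T': array([[-2.17617873e-02,  9.85650878e-01, -1.67388083e-01,
         3.99920162e-01],
       [-9.99763157e-01, -2.14936696e-02,  3.41349765e-03,
         1.88579193e-01],
       [-2.33267202e-04,  1.67422722e-01,  9.85885175e-01,
         1.23180603e+00],
       [ 0.00000000e+00,  0.00000000e+00,  0.00000000e+00,
         1.00000000e+00]])}
{'vertical_fov': 49.57869225585576, 'cx': 322.617570824971, 'cy': 199.0869390343863, 'T': array([[ 0.56022522,  0.58432149, -0.58712528, -0.04549314],
       [-0.82811733,  0.4115293 , -0.38061178, -0.19794955],
       [ 0.01921961,  0.69943694,  0.71443585,  0.86386668],
       [ 0.        ,  0.        ,  0.        ,  1.        ]])}
{'time': 0.1, 'joint_positions': array([ 1.00659862e+00,  3.13385770e-01,  1.49835874e+00, -2.26148775e-05,
        1.33098184e+00, -2.23408066e-01]), 'dq': array([-0.00081756, -0.00099482, -0.00169002,  0.00206018, -0.00129476,
       -0.00059665]), 'effort': array([ 1.62620174e-03, -4.12896216e+01, -2.60138583e+01, -1.90317141e-04,
        3.06878937e-03, -7.06817082e-05]), 'tool_pos': array([0.17537967, 0.49462307, 0.24979742]), 'eef_rot': array([-2.07358862e-04,  1.69568783e-01,  9.85518192e-01, -5.27671745e-04]), 'contact_force': array([-0.2488025 ,  1.00110956, -0.0768603 ]), 'wrist_torque': array([ 0.05388056, -0.00376658, -0.05290408]), 'finger_force': 0.0, 'grip_width': 0.08522841581016423}
```

View pics/top1.png

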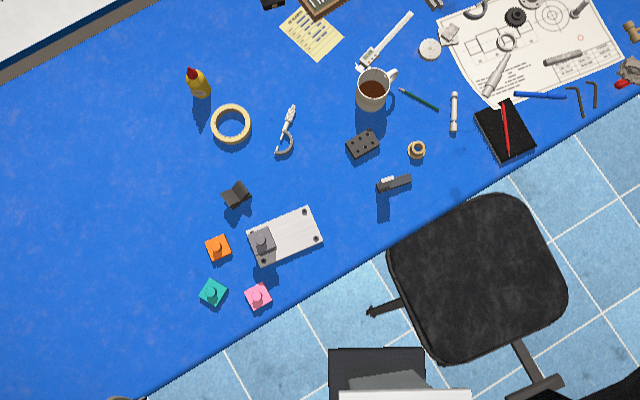

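View pics/scene1.png

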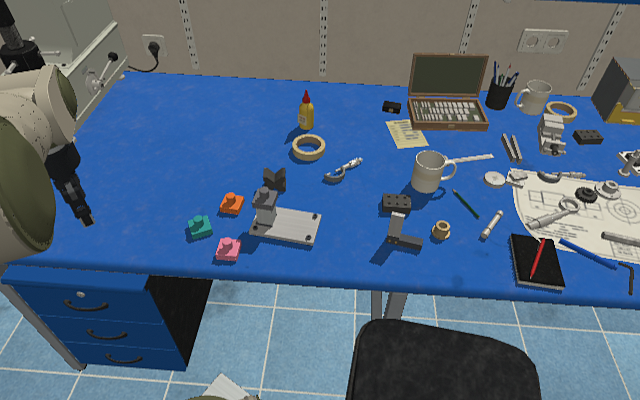

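The top view shows the grey cap on the post at (262,238). Its look-alikes are orange (217,248), pink (258,296) and turquoise (213,292). The square is at (393,185), with the stock's free end apparently to the right. Only the grey one is on the post, so it fits the description. I'll confirm with a crop and measure.

```bash
python3 - <<'E'
from h import *
z=np.load('top.npz');p,d=z['p'],z['d']
s=np.load('scene.npz')
a=cv2.resize(p[160:280,190:430],None,fx=3,fy=3,interpolation=2)
b=cv2.resize(s['p'][170:260,220:460],None,fx=2.5,fy=2.5,interpolation=2)
im=np.zeros((360+225,720,3),np.uint8);im[:360]=a;im[360:,:600]=b
cv2.imwrite('pics/crop1.png',im[...,::-1])
C={n:cloud(n,np.load(n+'.npz')['d']) for n in('top','scene')}
def box(n,r0,r1,c0,c1,lo,hi,rect=True):
    q=C[n][r0:r1,c0:c1].reshape(-1,3); q=q[(q[:,2]>lo)&(q[:,2]<hi)]
    if len(q)<5: print(n,'few',len(q));return
    (cx,cy),sz,an=cv2.minAreaRect((q[:,:2]*1000).astype(np.float32))
    print(n,lo,hi,len(q),'c',round(cx,1),round(cy,1),'sz',np.round(sz,1),'an',round(an,1),'mean',np.round(q.mean(0)*1000,1))
print('bench',np.median(C['top'][100:110,300:330,2]),np.median(C['scene'][150:160,200:240,2]))
for n,w in(('top',(195,275,235,330)),('scene',(175,250,240,330))):
    box(n,*w,.118,.15);box(n,*w,.098,.113);box(n,*w,.013,.021)
for n,w in(('top',(165,225,365,420)),('scene',(205,258,375,428))):
    box(n,*w,.094,.108);box(n,*w,.018,.026);box(n,*w,.03,.092)
E
```

```text
bench -0.00036949231870764265 -0.0010396597229908044
top 0.118 0.15 87 c 506.8 330.5 sz [21.2 22.2] an 44.1 mean [506.8 330.6 125.8]
top 0.098 0.113 394 c 507.1 331.1 sz [52.  51.6] an 23.3 mean [506.5 330.6 102. ]
top 0.013 0.021 1942 c 562.7 299.9 sz [181. 170.] an 22.0 mean [528.7 272.   17.4]
scene 0.118 0.15 71 c 506.1 330.4 sz [24.9 22.2] an 0.1 mean [503.5 329.7 123.7]
scene 0.098 0.113 257 c 504.9 330.9 sz [54.6 52.4] an 22.6 mean [500.8 326.1 101.6]
scene 0.013 0.021 1638 c 569.1 322.4 sz [253.7 246.7] an 34.9 mean [527.5 277.4  16.8]
top 0.094 0.108 61 c 646.1 33.6 sz [10.1 32.5] an 16.1 mean [645.8  34.   99.6]
top 0.018 0.026 220 c 654.2 6.2 sz [24.3 90. ] an 16.9 mean [655.4  -3.5  21.7]
top 0.03 0.092 68 c 641.5 33.6 sz [ 8.7 32.4] an 0.8 mean [641.4  35.8  61.2]
scene 0.094 0.108 52 c 644.3 33.3 sz [13.5 30.5] an 10.1 mean [643.2  32.9  98.2]
scene 0.018 0.026 327 c 690.4 31.8 sz [138.1  90.5] an 32.9 mean [679.4  22.   21.2]
scene 0.03 0.092 224 c 640.2 32.3 sz [ 7.6 31.9] an 20.3 mean [640.1  32.1  61.7]
```

View pics/crop1.png

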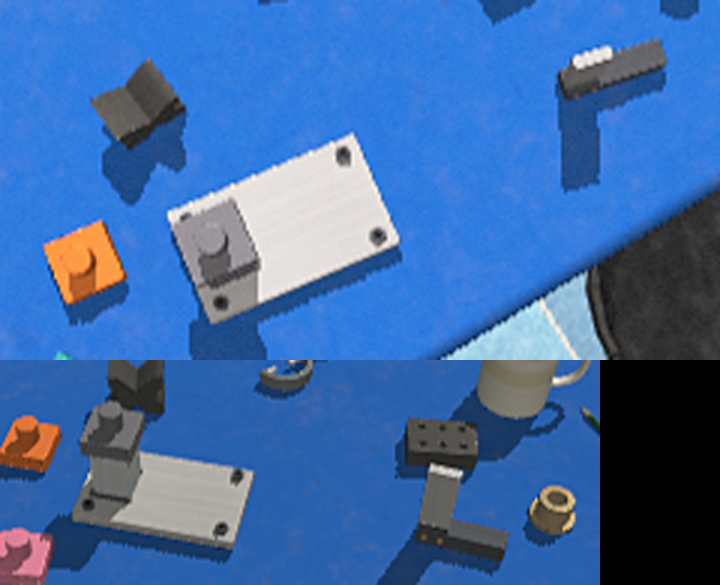

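The crop confirms it: the grey cap sits on the post at crop (213,235), orange lies loose on the bench, and the square's blade is at crop (590,60) with the stock running right. Next I'll refine the plate yaw and compute the moves.

```bash
cat >> h.py <<'E'
from scipy.spatial.transform import Rotation as R
def go(target,psi):
    """tool-frame shift and turn from the measured pose to target with closing axis at psi deg, pointing down"""
    o=bot.get_obs(); q=o['eef_rot']; r=R.from_quat([q[1],q[2],q[3],q[0]])
    c,s=np.cos(np.radians(psi)),np.sin(np.radians(psi))
    g=R.from_matrix(np.array([[-s,c,0],[c,s,0],[0,0,-1.]]))
    print('shift mm',np.round(r.inv().apply(np.array(target)-o['tool_pos'])*1000,1),'shift in goal axes',np.round(g.inv().apply(np.array(target)-o['tool_pos'])*1000,1),'turn',np.round((r.inv()*g).as_rotvec(),4))
    print('t',round(o['time'],2),'pos',np.round(o['tool_pos']*1000,1),'F world',np.round(o['contact_force'],1),'F goal',np.round(g.inv().apply(o['contact_force']),1),'w',round(o['grip_width']*1000,1),'ff',o['finger_force'])
E
python3 - <<'E'
from h import *
for n,w in(('top',(195,275,235,330)),('scene',(175,250,240,330))):
    z=np.load(n+'.npz');C=cloud(n,z['d']);p=z['p'].astype(int)
    m=np.zeros(p.shape[:2],np.uint8);m[w[0]:w[1],w[2]:w[3]]=1
    m&=((C[...,2]>.012)&(C[...,2]<.023)&(p[...,2]-p[...,0]<40)).astype(np.uint8)
    k,l,st,_=cv2.connectedComponentsWithStats(m);j=1+st[1:,4].argmax()
    q=C[l==j]; print(n,len(q),cv2.minAreaRect((q[:,:2]*1000).astype(np.float32)),np.median(q[:,2]))
go([.507,.331,.25],22)
E
```

```text
top 2109 ((525.5325927734375, 284.4631652832031), (99.77141571044922, 169.3502655029297), 22.08327865600586) 0.017727912785319377
scene 1595 ((522.6656494140625, 283.839599609375), (102.71513366699219, 169.84400939941406), 22.275686264038086) 0.01681706353955581
shift mm [-3.672e+02 -4.340e+01 -2.000e-01] shift in goal axes [-2.759e+02  2.462e+02 -2.000e-01] turn [-1.10e-03  3.00e-04  8.46e-01]
t 0.1 pos [175.4 494.6 249.8] F world [-0.2  1.  -0.1] F goal [1.  0.1 0.1] w 85.2 ff 0.0
```

```bash
python3 -m pendant '[[0,0,0,0,0,0.169,1],[0,0,0,0,0,0.169,1],[0,0,0,0,0,0.169,1],[0,0,0,0,0,0.169,1],[0,0,0,0,0,0.169,1],[-0.0394,0.0352,0,0,0,0,1],[-0.0394,0.0352,0,0,0,0,1],[-0.0394,0.0352,0,0,0,0,1],[-0.0394,0.0352,0,0,0,0,1],[-0.0394,0.0352,0,0,0,0,1],[-0.0394,0.0352,0,0,0,0,1],[-0.0394,0.0352,0,0,0,0,1]]'; python3 -c "
from h import *
go([.507,.331,.124],22.1)"
```

```text
time: 1.6
tool_pos: [0.5088, 0.3307, 0.25]
eef_rot: [-0.0, 0.559, 0.829, -0.0]
contact_force: [-0.6, 0.8, 0.4]
grip_width: 0.0858
finger_force: 0.0
shift mm [  0.9  -1.4 126. ] shift in goal axes [  0.9  -1.5 126. ] turn [-0.0007 -0.0001 -0.0008]
t 1.6 pos [508.8 330.7 250. ] F world [-0.6  0.8  0.4] F goal [ 1.  -0.2 -0.4] w 85.8 ff 0.0
```

```bash
python3 -m pendant '[[0.001,-0.0015,0.03,0,0,0,1],[0,0,0.04,0,0,0,1],[0,0,0.036,0,0,0,1],[0,0,0.02,0,0,0,1],[0,0,0,0,0,0,0],[0,0,0,0,0,0,-1],[0,0,0,0,0,0,-1],[0,0,0,0,0,0,-1],[0,0,0,0,0,0,-1],[0,0,0,0,0,0,-1],[0,0,0,0,0,0,-1],[0,0,0,0,0,0,-1]]'; python3 -c "
from h import *
go([.507,.331,.184],22.1)"
```

```text
time: 3.1
tool_pos: [0.5062, 0.3323, 0.1255]
eef_rot: [0.001, 0.559, 0.829, 0.001]
contact_force: [0.2, -0.8, 5.8]
grip_width: 0.022
finger_force: 59.0
shift mm [ -1.5   0.4 -58.5] shift in goal axes [ -1.5   0.3 -58.5] turn [ 0.0022 -0.     -0.0007]
t 3.1 pos [506.2 332.3 125.5] F world [ 0.2 -0.8  5.8] F goal [-0.8 -0.1 -5.8] w 22.0 ff 58.96908760070801
```

```bash
python3 -m pendant '[[0,0,-0.005,0,0,0,-1],[0,0,-0.01,0,0,0,-1],[0,0,-0.02,0,0,0,-1],[0,0,-0.03,0,0,0,-1],[0,0,-0.03,0,0,0,-1],[0,0,-0.02,0,0,0,-1],[0,0,0,0,0,0,-1]]'; python3 - <<'E'
from h import *
go([.67,.2,.14],22.1)
p,d=snap('scene');cv2.imwrite('pics/s2.png',cv2.resize(p[100:260,180:440],None,fx=2.5,fy=2.5)[...,::-1])
E
```

```text
time: 3.98
tool_pos: [0.5059, 0.3323, 0.241]
eef_rot: [0.001, 0.559, 0.829, 0.001]
contact_force: [-0.5, -0.1, -1.0]
grip_width: 0.0219
finger_force: 59.1
shift mm [-184.2  102.1  101.2] shift in goal axes [-184.3  102.3  101. ] turn [ 0.0028 -0.     -0.0006]
t 3.98 pos [505.9 332.3 241. ] F world [-0.5 -0.1 -1. ] F goal [ 0.1 -0.5  1. ] w 21.9 ff 59.07262444496155
```

View pics/s2.png

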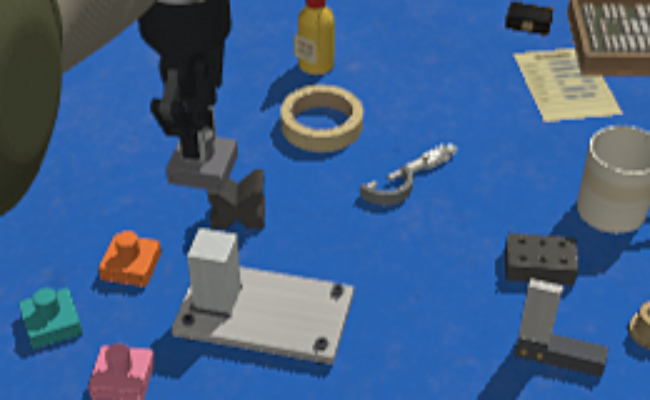

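The cap hangs level in the gripper at (200,160) and the post at (215,270) is bare. I'll carry it over to the free spot.

```bash
python3 -m pendant '[[-0.0307,0.017,0,0,0,0,-1],[-0.0307,0.017,0,0,0,0,-1],[-0.0307,0.017,0,0,0,0,-1],[-0.0307,0.017,0,0,0,0,-1],[-0.0307,0.017,0,0,0,0,-1],[-0.0307,0.017,0,0,0,0,-1],[0,0,0.04,0,0,0,-1],[0,0,0.05,0,0,0,-1],[0,0,0.05,0,0,0,-1],[0,0,0.03,0,0,0,-1],[0,0,0.016,0,0,0,-1],[0,0,0,0,0,0,-1]]'; python3 -c "
from h import *
go([.67,.2,.0435],22.1)"
```

```text
time: 5.52
tool_pos: [0.6689, 0.1996, 0.0522]
eef_rot: [-0.001, 0.559, 0.829, -0.001]
contact_force: [-0.3, 0.5, -0.8]
grip_width: 0.0217
finger_force: 59.2
shift mm [-0.1  1.2  8.7] shift in goal axes [-0.1  1.2  8.7] turn [-0.0021 -0.0005 -0.0007]
t 5.53 pos [668.9 199.6  52.2] F world [-0.3  0.5 -0.8] F goal [ 0.6 -0.2  0.8] w 21.7 ff 59.1825270652771
```

```bash
python3 -m pendant '[[0,0,0.004,0,0,0,-1],[0,0,0.003,0,0,0,-1],[0,0,0.002,0,0,0,-1],[0,0,0,0,0,0,-1]]'; python3 -m pendant '[[0,0,0,0,0,0,0],[0,0,0,0,0,0,1],[0,0,0,0,0,0,1],[0,0,0,0,0,0,1],[0,0,0,0,0,0,1],[0,0,0,0,0,0,1],[0,0,-0.02,0,0,0,1],[0,0,-0.04,0,0,0,1],[0,0,-0.05,0,0,0,1],[0,0,-0.05,0,0,0,1],[0,0,0,0,0,0,1]]'; python3 -c "
from h import *
go([.646,.0336,.18],16.6)"
```

```text
time: 6.02
tool_pos: [0.6694, 0.1997, 0.0443]
eef_rot: [0.0, 0.559, 0.829, 0.0]
contact_force: [0.0, -0.8, -1.4]
grip_width: 0.0217
finger_force: 59.2
time: 7.4
tool_pos: [0.6708, 0.1999, 0.2109]
eef_rot: [0.004, 0.559, 0.829, 0.003]
contact_force: [-0.1, -0.3, -0.5]
grip_width: 0.0851
finger_force: 0.0
shift mm [-144.8  -85.7   30.5] shift in goal axes [-152.3  -71.2   30.9] turn [0.01   0.0022 0.0954]
t 7.4 pos [670.8 199.9 210.9] F world [-0.1 -0.3 -0.5] F goal [-0.3 -0.2  0.5] w 85.1 ff 0.0
```

```bash
python3 - <<'E'
from h import *
p,d=snap('scene');C=cloud('scene',d)
q=C.reshape(-1,3);q=q[(abs(q[:,0]-.67)<.05)&(abs(q[:,1]-.2)<.05)&(q[:,2]>.008)&(q[:,2]<.06)]
h=np.histogram(q[:,2],np.arange(.008,.062,.004));print(h[0])
cv2.imwrite('pics/s3.png',cv2.resize(p[80:260,200:460],None,fx=2.5,fy=2.5)[...,::-1])
p,d=snap('top');C=cloud('top',d)[165:225,355:430].reshape(-1,3)
for lo,hi in((.094,.108),(.018,.026)):
    q=C[(C[:,2]>lo)&(C[:,2]<hi)];print(cv2.minAreaRect((q[:,:2]*1000).astype(np.float32)),q[:,2].mean())
E
```

```text
[ 27  28 161  31  12   7   9  15  33   8   0   0   0]
((646.1493530273438, 33.13995361328125), (11.019607543945312, 32.334754943847656), 16.531787872314453) 0.09896380539307047
((654.5692138671875, 6.041904449462891), (24.058076858520508, 89.99176025390625), 17.439685821533203) 0.021562825965168154
```

View pics/s3.png

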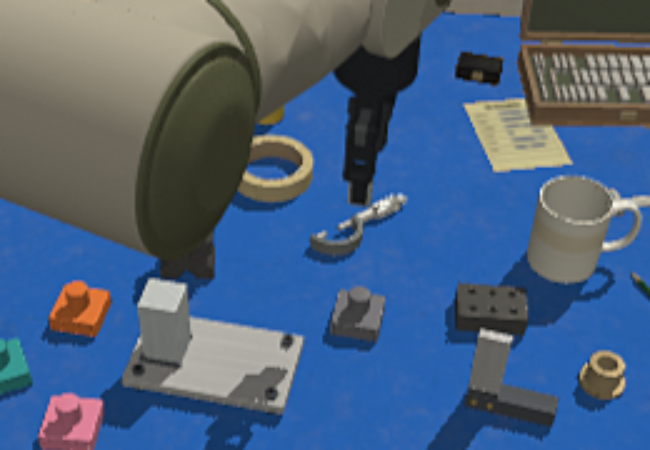

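The cap stands upright on the bench at (358,312) and the square at (490,370) is undisturbed. I'll move over the square's blade.

```bash
python3 -m pendant '[[0,0,0,0.01,0.002,0.09,1],[-0.0304,-0.0144,0,0,0,0,1],[-0.0304,-0.0144,0,0,0,0,1],[-0.0304,-0.0144,0,0,0,0,1],[-0.0304,-0.0144,0,0,0,0,1],[-0.0304,-0.0144,0,0,0,0,1],[0,0,0.03,0,0,0,1],[0,0,0,0,0,0,1]]'; python3 -c "
from h import *
go([.6461,.0334,.0765],16.9)"
```

```text
time: 8.5
tool_pos: [0.6429, 0.0332, 0.1719]
eef_rot: [-0.006, 0.596, 0.803, -0.005]
contact_force: [0.0, 0.4, 0.3]
grip_width: 0.0851
finger_force: 0.0
shift mm [-1.1  4.6 95.3] shift in goal axes [-0.7  3.1 95.4] turn [-0.016  -0.0043 -0.0005]
t 8.5 pos [642.9  33.2 171.9] F world [0.  0.4 0.3] F goal [ 0.4  0.1 -0.3] w 85.1 ff 0.0
```

```bash
python3 -m pendant '[[0,0.003,0,-0.01,-0.002,0,1],[0,0,0,0,0,0,1],[0,0,0,0,0,0,1]]'; python3 -c "
from h import *
go([.6461,.0334,.0765],16.9)"
```

```text
time: 8.88
tool_pos: [0.6474, 0.0344, 0.1753]
eef_rot: [0.001, 0.595, 0.803, 0.0]
contact_force: [0.3, -0.6, -0.7]
grip_width: 0.0854
finger_force: 0.0
shift mm [-0.5 -1.7 98.8] shift in goal axes [-0.6 -1.6 98.8] turn [0.0007 0.0008 0.0005]
t 8.88 pos [647.4  34.4 175.3] F world [ 0.3 -0.6 -0.7] F goal [-0.7  0.1  0.7] w 85.4 ff 0.0
```

```bash
python3 -m pendant '[[-0.0005,-0.0015,0.03,0,0,0,1],[0,0,0.03,0,0,0,1],[0,0,0.025,0,0,0,1],[0,0,0.013,0,0,0,1],[0,0,0,0,0,0,1]]'; python3 -m pendant '[[0,0,0,0,0,0,0.3],[0,0,0,0,0,0,0],[0,0,0,0,0,0,-0.4],[0,0,0,0,0,0,-0.6],[0,0,0,0,0,0,-0.8],[0,0,0,0,0,0,-1],[0,0,0,0,0,0,-1],[0,0,0,0,0,0,-1],[0,0,0,0,0,0,-1]]';python3 -c "
from h import *
go([.6461,.0334,.0765],16.9)"
```

```text
time: 9.5
tool_pos: [0.6459, 0.0333, 0.0765]
eef_rot: [-0.0, 0.595, 0.803, -0.0]
contact_force: [0.4, 0.7, 0.1]
grip_width: 0.0854
finger_force: 0.0
time: 10.62
tool_pos: [0.646, 0.0332, 0.0769]
eef_rot: [0.0, 0.595, 0.803, -0.0]
contact_force: [-0.7, 0.5, 2.4]
grip_width: 0.0093
finger_force: 58.8
shift mm [0.2 0.2 0.4] shift in goal axes [0.2 0.2 0.4] turn [0.     0.0005 0.0001]
t 10.62 pos [646.   33.2  76.9] F world [-0.7  0.5  2.4] F goal [ 0.6 -0.5 -2.4] w 9.3 ff 58.77244591712952
```

```bash
python3 -m pendant '[[0,0,-0.005,0,0,0,-1],[0,0,-0.01,0,0,0,-1],[0,0,-0.02,0,0,0,-1],[0,0,-0.03,0,0,0,-1],[0,0,-0.03,0,0,0,-1],[0,0,-0.02,0,0,0,-1],[0,0,-0.01,0,0,0,-1],[0,0,0,0,0,-0.0908,-1],[0,0,0,0,0,0,-1],[0,0,0,0,0,0,-1]]';python3 - <<'E'
from h import *
go([.5296,.2745,.2],22.1)
p,d=snap('scene');cv2.imwrite('pics/s4.png',cv2.resize(p[80:260,240:500],None,fx=2.5,fy=2.5)[...,::-1])
E
```

```text
time: 11.88
tool_pos: [0.6458, 0.0333, 0.2012]
eef_rot: [-0.0, 0.559, 0.829, -0.0]
contact_force: [0.3, -0.9, -4.3]
grip_width: 0.0091
finger_force: 58.5
shift mm [267.2 -17.3   1.3] shift in goal axes [267.2 -16.9   1.2] turn [-0.0011 -0.0001 -0.0016]
t 11.88 pos [645.8  33.3 201.2] F world [ 0.3 -0.9 -4.3] F goal [-0.9 -0.   4.3] w 9.1 ff 58.48910093307495
```

View pics/s4.png

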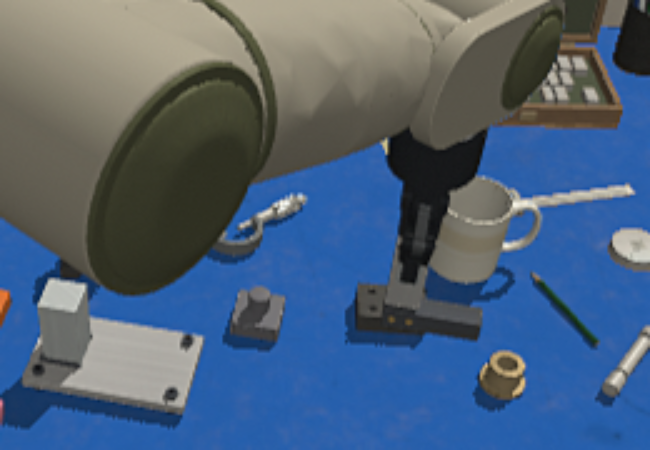

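The square hangs in the gripper at (415,300) with its stock level. I'll move above the plate and check its tilt there.

```bash
python3 -m pendant '[[0.02,-0.0021,0,0,0,0,-1],[0.034,-0.0021,0,0,0,0,-1],[0.034,-0.0021,0,0,0,0,-1],[0.04,-0.0021,0,0,0,0,-1],[0.04,-0.0021,0,0,0,0,-1],[0.04,-0.0021,0,0,0,0,-1],[0.034,-0.0021,0,0,0,0,-1],[0.02,-0.0021,0,0,0,0,-1],[0.005,0,0,0,0,0,-1],[0,0,0,0,0,0,-1],[0,0,0,0,0,0,-1]]';python3 - <<'E'
from h import *
go([.5296,.2745,.12],22.1)
T=bot.get_obs()['tool_pos'];c,s=np.cos(np.radians(112.1)),np.sin(np.radians(112.1));M=np.array([[c,s,0],[-s,c,0],[0,0,1]])
for n in('scene','top'):
    p,d=snap(n);q=(cloud(n,d).reshape(-1,3)-T)@M.T*1000
    m=(q[:,0]>-85)&(q[:,0]<-25)&(abs(q[:,1])<20)&(abs(q[:,2]+55)<12);a=q[m]
    print(n,len(a))
    if len(a)>30:
        h=a[abs(a[:,1])<9]; h=h[abs(h[:,2]-np.median(h[:,2]))<4]
        print('slope',np.polyfit(h[:,0],h[:,2],1),'ext',a.min(0),a.max(0))
        if n=='top':
            g=a[abs(a[:,2]-np.median(a[:,2]))<5];print(cv2.minAreaRect(g[:,:2].astype(np.float32)))
cv2.imwrite('pics/s5.png',cv2.resize(np.load('scene.npz')['p'][100:260,200:420],None,fx=3,fy=3)[...,::-1])
E
```

```text
time: 13.3
tool_pos: [0.5304, 0.2734, 0.2016]
eef_rot: [0.0, 0.559, 0.829, -0.0]
contact_force: [0.7, -0.7, -3.8]
grip_width: 0.0091
finger_force: 58.6
shift mm [ 1.4 -0.3 81.6] shift in goal axes [ 1.4 -0.3 81.6] turn [-0.0002  0.0007 -0.0012]
t 13.3 pos [530.4 273.4 201.6] F world [ 0.7 -0.7 -3.8] F goal [-0.8  0.4  3.8] w 9.1 ff 58.6319500207901
scene 208
slope [-7.68528352e-04 -5.62193891e+01] ext [-73.82844403 -10.81241148 -66.79742279] [-25.08947721  16.82262628 -53.30014298]
top 50
slope [  0.05551733 -52.86063315] ext [-73.59301284  -8.24381079 -66.47676372] [-25.89528264  13.50132209 -49.5635163 ]
((-49.95482635498047, 2.1538753509521484), (46.887760162353516, 21.343460083007812), 1.918308973312378)
```

View pics/s5.png

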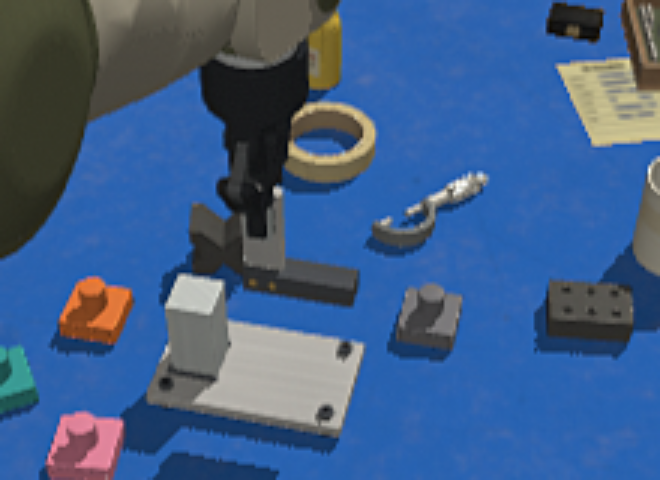

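The square is level: slope is about 0 and the stock end is 74 mm behind, as expected. It's above the plate with the post clear. Descending with a 25 mm standoff.

```bash
python3 -m pendant '[[0.001,0,0.02,0,0,0,-1],[0,0,0.03,0,0,0,-1],[0,0,0.027,0,0,0,-1],[0,0,0.015,0,0,0,-1],[0,0,0.004,0,0,0,-1],[0,0,0,0,0,0,-1],[0,0,0,0,0,0,-1]]';python3 -c "
from h import *
go([.5202,.2976,.095],22.1)"
```

```text
time: 14.28
tool_pos: [0.53, 0.2753, 0.1066]
eef_rot: [0.001, 0.558, 0.83, 0.001]
contact_force: [1.0, 0.3, -3.1]
grip_width: 0.0097
finger_force: 58.6
shift mm [24.4 -0.7 11.6] shift in goal axes [24.4 -0.7 11.6] turn [0.0017 0.0006 0.0001]
t 14.28 pos [530.  275.3 106.6] F world [ 1.   0.3 -3.1] F goal [-0.1  1.   3.1] w 9.7 ff 58.57173979282379
```

```bash
python3 -m pendant '[[0.01,-0.0005,0.004,0,0,0,-1],[0.009,0,0.003,0,0,0,-1],[0.001,0,0.001,0,0,0,-1],[0,0,0,0,0,0,-1],[0,0,0,0,0,0,-1]]';python3 -c "
from h import *
go([.5202,.2976,.095],22.1)"; python3 -m pendant '[[0,0,0.001,0,0,0,-1],[0,0,0.001,0,0,0,-1],[0,0,0,0,0,0,-1],[0,0,0,0,0,0,-1]]';python3 -c "
from h import *
go([.5202,.2976,.095],22.1)"
```

```text
time: 14.9
tool_pos: [0.5217, 0.2934, 0.0978]
eef_rot: [0.0, 0.558, 0.83, -0.0]
contact_force: [0.3, 0.5, -4.8]
grip_width: 0.0094
finger_force: 58.6
shift mm [4.5 0.2 2.8] shift in goal axes [4.5 0.2 2.8] turn [ 0.0001  0.0006 -0.    ]
t 14.9 pos [521.7 293.4  97.8] F world [ 0.3  0.5 -4.8] F goal [0.4 0.5 4.8] w 9.4 ff 58.64109992980957
time: 15.4
tool_pos: [0.5216, 0.2935, 0.0957]
eef_rot: [0.0, 0.558, 0.83, -0.0]
contact_force: [0.3, 0.3, -4.5]
grip_width: 0.0097
finger_force: 58.6
shift mm [4.3 0.3 0.7] shift in goal axes [4.3 0.3 0.7] turn [-0.0001  0.0004  0.0001]
t 15.4 pos [521.6 293.5  95.7] F world [ 0.3  0.3 -4.5] F goal [0.1 0.4 4.5] w 9.7 ff 58.64082992076874
```

Free weight reads about 4.2 N, so contact will show as Fz rising above −4.

```bash
for i in 1; do python3 -m pendant '[[0,0,0.0005,0,0,0,-1],[0,0,0,0,0,0,-1],[0,0,0,0,0,0,-1]]'; python3 -m pendant '[[0,0,0.0005,0,0,0,-1],[0,0,0,0,0,0,-1],[0,0,0,0,0,0,-1]]'; done | grep -E "pos|contact"; python3 -c "
from h import *
go([.5202,.2976,.095],22.1)"
```

```text
tool_pos: [0.5216, 0.2935, 0.0951]
contact_force: [0.8, -0.1, -4.3]
tool_pos: [0.5216, 0.2936, 0.0949]
contact_force: [-1.0, 1.5, 0.0]
shift mm [ 4.2  0.2 -0.1] shift in goal axes [ 4.2  0.2 -0.1] turn [0.0003 0.0004 0.0001]
t 16.15 pos [521.6 293.6  94.9] F world [-1.   1.5  0. ] F goal [ 1.8 -0.4 -0. ] w 9.4 ff 59.11486744880676
```

Plate contact at about 4 N. Now forward to the post.

```bash
(python3 -m pendant '[[0.001,0,0,0,0,0,-1],[0.001,0,0,0,0,0,-1],[0,0,0,0,0,0,-1]]'; python3 -m pendant '[[0.001,0,0,0,0,0,-1],[0,0,0,0,0,0,-1],[0,0,0,0,0,0,-1]]') | grep -E "pos|contact"; python3 -c "
from h import *
go([.5202,.2976,.095],22.1)"
```

```text
tool_pos: [0.5211, 0.2953, 0.0949]
contact_force: [0.5, -2.2, 1.8]
tool_pos: [0.5207, 0.2963, 0.0949]
contact_force: [2.4, -1.8, 3.1]
shift mm [ 1.4  0.  -0.1] shift in goal axes [ 1.4  0.  -0.1] turn [0.0007 0.0006 0.0001]
t 16.9 pos [520.7 296.3  94.9] F world [ 2.4 -1.8  3.1] F goal [-2.6  1.5 -3.1] w 9.2 ff 59.722087383270264
```

```bash
(for s in 1; do python3 -m pendant '[[0.0007,0,0,0,0,0,-1],[0,0,0,0,0,0,-1],[0,0,0,0,0,0,-1]]'; python3 -m pendant '[[0.0007,0,0,0,0,0,-1],[0,0,0,0,0,0,-1],[0,0,0,0,0,0,-1]]'; done) | grep -E "pos|contact"; python3 -c "
from h import *
go([.5202,.2976,.095],22.1)"
```

```text
tool_pos: [0.5204, 0.2969, 0.0949]
contact_force: [1.6, -3.2, 5.6]
tool_pos: [0.5202, 0.2974, 0.0949]
contact_force: [2.5, -4.2, 5.8]
shift mm [ 0.2  0.1 -0.1] shift in goal axes [ 0.2  0.1 -0.1] turn [0.0004 0.0009 0.    ]
t 17.65 pos [520.2 297.4  94.9] F world [ 2.5 -4.2  5.8] F goal [-4.9  0.7 -5.8] w 9.3 ff 60.15391230583191
```

```bash
(python3 -m pendant '[[0,0,-0.0005,0,0,0,-1],[0,0,0,0,0,0,-1],[0,0,0,0,0,0,-1]]'; python3 -m pendant '[[0.0007,0,0,0,0,0,-1],[0,0,0,0,0,0,-1],[0,0,0,0,0,0,-1]]'; python3 -m pendant '[[0.0007,0,0,0,0,0,-1],[0,0,0,0,0,0,-1],[0,0,0,0,0,0,-1]]') | grep -E "pos|contact"; python3 -c "
from h import *
go([.5202,.2976,.095],22.1)"
```

```text
tool_pos: [0.5201, 0.2974, 0.0949]
contact_force: [3.8, -3.9, 2.0]
tool_pos: [0.5201, 0.2974, 0.0949]
contact_force: [4.3, -7.9, 2.3]
tool_pos: [0.5201, 0.2974, 0.0949]
contact_force: [5.7, -12.0, 2.0]
shift mm [ 0.1  0.2 -0.1] shift in goal axes [ 0.1  0.2 -0.1] turn [-0.0004  0.0028 -0.0004]
t 18.77 pos [520.1 297.4  94.9] F world [  5.7 -12.    2. ] F goal [-13.3   0.8  -2. ] w 9.2 ff 59.599149227142334
```

```bash
python3 -m pendant '[[-0.0004,0,0.0002,0,0,0,-1],[0,0,0,0,0,0,-1],[0,0,0,0,0,0,-1],[0,0,0,0,0,0,-1]]' | grep -E "pos|contact"; python3 - <<'E'
from h import *
go([.5202,.2976,.095],22.1);print(bot.get_obs()['wrist_torque'])
T=bot.get_obs()['tool_pos'];c,s=np.cos(np.radians(112.1)),np.sin(np.radians(112.1));M=np.array([[c,s,0],[-s,c,0],[0,0,1]])
p,d=snap('scene');q=(cloud('scene',d).reshape(-1,3)-T)@M.T*1000
h=q[(q[:,0]>-72)&(q[:,0]<-20)&(abs(q[:,1])<9)&(abs(q[:,2]+55)<6)];h=h[abs(h[:,2]-np.median(h[:,2]))<3]
print('stock top',len(h),np.polyfit(h[:,0],h[:,2],1),np.median(h[:,2])+T[2]*1000)
f=q[(q[:,0]>-72)&(q[:,0]<-60)&(abs(abs(q[:,1])-30)<8)&(abs(q[:,2]+77)<6)];print('plate',np.median(f[:,2])+T[2]*1000)
cv2.imwrite('pics/s6.png',cv2.resize(p[150:260,220:340],None,fx=5,fy=5,interpolation=2)[...,::-1])
E
```

```text
tool_pos: [0.5201, 0.2974, 0.0949]
contact_force: [4.8, -9.3, 4.0]
shift mm [ 0.1  0.2 -0.1] shift in goal axes [ 0.1  0.2 -0.1] turn [-0.0002  0.0023 -0.0003]
t 19.27 pos [520.1 297.4  94.9] F world [ 4.8 -9.3  4. ] F goal [-10.5   0.9  -4. ] w 9.4 ff 59.88892614841461
[-1.4843641  -0.7116888   0.02558014]
stock top 99 [ 9.13934907e-03 -5.59006105e+01] 38.54210610673104
plate 17.329033830293938
```

View pics/s6.png

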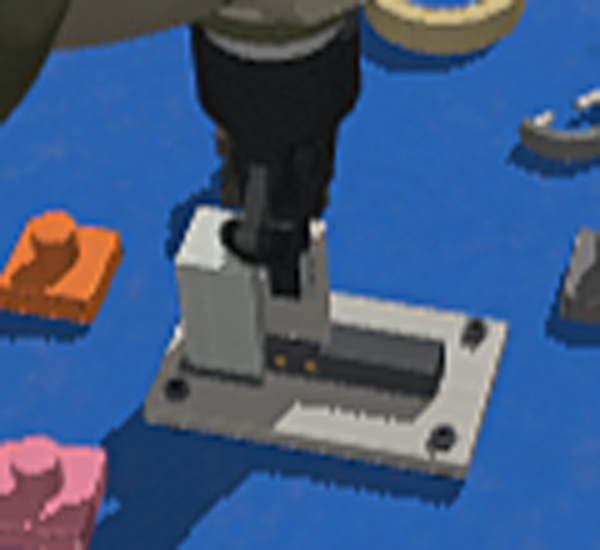

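The blade lies flush against the post at (265,320) and the stock is flat on the plate at (370,360), both centred. Forces are steady: about 10 N forward, of which plate friction may take up to 5, and about 8 N down including the weight. Handing in.

```bash
python3 -c "
from h import *
go([.5202,.2976,.095],22.1)
print(bot.finish_job())"
```

```text
shift mm [ 0.1  0.2 -0.1] shift in goal axes [ 0.1  0.2 -0.1] turn [-0.0002  0.0022 -0.0003]
t 19.32 pos [520.1 297.4  94.9] F world [ 3.6 -9.8  3.1] F goal [-10.4  -0.3  -3.1] w 9.5 ff 59.88895118236542
the job is handed in; nothing more can be done
None
```

The job is handed in at 19.3 s: the cap stands upright on the bench, and the gripper holds the square pressed into the corner, about 10 N toward the post and 7–8 N down on the plate; no verdict was returned.

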